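# Clamp a vial in a hand-ratchet vial clamp

## Task

Clamp the loose capped vial upright in the hand-ratchet vial clamp, ready for its cap to be worked on. The clamp was left wound shut: first tip its weighted pawl right over, off the toothed wheel, then turn the bar knob back until the jaw is fully open, stand the vial in the gap, and tip the pawl back onto the wheel. Turn the knob forward click by click until the sprung pad grips the glass firmly and stop there without crushing it, never force the wheel back against the pawl, and leave the other things where they stand.

Things in the scene. Friction and masses are not known exactly. Their poses are not given: they have to be found in the camera images.
- vial_clamp: Hand-ratchet vial clamp, fixed: grey base plate 130 x 285 mm, top 12 mm above the bench, with dark gear housing, upward-toothed steel wheel (radius 51, top 43 mm) and black bar knob above it. Origin on the bench under the knob axis, z up, +y along the plate to the jaws; plate spans x -75 to 55, y -95 to 190 mm. The pawl is at its -x side, negative y. Offsets below are in this frame
- wheel_turn (a joint): Wheel and knob angle, rad: 0 = jaw fully open (solid stop), grows clockwise seen from above, closing the jaw 16 mm per rad; ends at 2.2, starts 1.2 to 1.4. Forward it clicks at 0.18 and every 0.209 after (3.4 mm of jaw); with the pawl down it cannot pass back over a click, and springs back to it under pad load. Friction 0.015 N m; each N of pad force adds 0.016 N m
- knob_grip (a point): Point on the knob axis, 80 mm above the bench, to grip the bar knob from above. The bar is 44 long, 14 thick, 31 mm high (60 to 91 mm above the bench); the point's x axis lies along the bar and turns with it. Within 40 mm of the axis nothing else is higher than 58 mm: open the fingers to about 40 mm, not wide, to miss the pawl
- pawl_tip (a joint): Pawl angle, rad, about a level hinge along the clamp's x at (-45, -42, 47) mm: 0 = toe down between teeth (up to 0.13 while riding on a tooth), 0.87 = tipped right over on its stop, toe clear of the wheel. The ball's weight keeps it at either end; it tips over near 0.47, moved by under 1 N at the ball
- pawl_ball (a point): Centre of the steel ball, 22 mm across, on the pawl's bent stem. Pawl down: (-58, -25, 89) mm in the clamp frame; tipped off: (-58, -63, 87) mm. It swings along the clamp's y on a 45 mm radius: push it sideways, with closed fingers or with the fingers either side of it, to -y to free the wheel, to +y to lay the pawl back
- pawl: The weighted steel pawl: a bell crank with a 10 mm wide toe on the wheel and a ball on its stem; origin on its hinge
- ratchet_wheel: Wheel with 30 saw teeth, and the knob; origin at the clamp's origin. Turning the wheel back while the toe is down loads toe and teeth, which stand 25 N (about 1.1 N m at the knob)
- pad: Sprung rubber-faced pad of the sliding jaw, 46 mm wide, top 48 mm above the bench. Origin at the clamp's origin when open, moving along +y with the jaw; its face is 90 mm along +y from there. Springs: 3.5 N per mm from first touch, about 12 N a click. It holds a vial firmly at 5 to 22 N; over 30 N the glass may crack
- vial_stand (a point): Top of the base plate (12 mm above the bench), 107 mm along +y from the knob axis: stand the vial here between the open jaws. The pad then pushes it into the V of the set jaw, 46 mm wide, top 46 mm above the bench, which is screwed down at an unknown place: the vial is touched on both sides after 7 to 17 mm of jaw travel from open, to be found by feel
- vial: The loose capped glass vial standing alone left of the clamp: body 27 mm across, white cap 29 mm across from 67 to 81 mm, 81 mm high, about 30 g. Origin at the centre of its foot, z up. Gripped with the fingertips 43 mm or more above its foot, they stay clear above the jaws
- open_vial: Bystander: a vial without a cap, 27 mm across, standing farther left; leave it
- white_bottle: Bystander: a white plastic bottle with a screw cap, 48 mm across, 95 mm high, behind the clamp; leave it
- bench_timer: Bystander: a small flat bench timer, 64 x 64 x 19 mm, right of the clamp; leave it
Things that resemble listed ones, but are neither listed nor needed, are in the scene too. Leave any blue or red look-alike of the vial alone.

How it is judged:
By the outcome, as a careful person would: the job done as asked, in the order asked, and still so for the second after the job is handed in, with the robot touching nothing.
It also fails if it takes over 72 s, if anything falls off the work surface, if the arm or the gripper's body presses on something with over 40 N, if the wrist force passes 120 N, or if a joint passes its speed limit or range.

## Robot

A 6-joint arm with a two-finger parallel gripper is mounted at the origin on a cart in front of the work surface, level with it; the furniture and walls round the work are solid. World frame = base frame: x ahead of the robot, y to its left, z up, the work surface at z = 0. Lengths are in mm, angles in rad, forces in N, time in s.
With the tool pointing down it reaches from about 400 to 925 mm from the base axis. Payload 12.5 kg.
Tool frame: the origin (TCP) lies at the very end of the fingers, on their centre line; the grasp point (between the pads) lies grip_depth behind it (grip_depth is the distance from the TCP to the grasp point, in mm); z points along the fingers, y is the line along which they close (so a half turn about z gives the same grasp; the last joint's range is limited). The gripper opens to 95 mm and grips with 3 to 60 N. Pads are 20 mm wide; open, the fingers measure 119 mm over their backs; the gripper's body (75 mm by 180 mm) begins 59 mm behind the grasp point.
Start: joints at [-1.361, 0.491, 1.559, -0, 1.092, -0.106], TCP at [194.134, -594.103, 214.661] pointing down, gripper open.
Joint ranges: [-3.1, 3.1], [-0.84, 2.19], [0.05, 2.79], [-1.13, 4.28], [0.06, 2.93], [-2.69, 2.69]. Speed limits (rad/s): [2.22, 2.22, 2.79, 3.14, 3.14, 3.14].

## Interface

Orientations are given as [roll, pitch, yaw] about the fixed x, y, z axes, in that order (R = Rz(yaw) Ry(pitch) Rx(roll)).
In Python, from cell import state, read_camera, job_done, grip_depth gives the robot as it stands.
- The arm moves only by the tool drive_tool, never from a script. Its argument "targets" is a list of rows, each an object with "jaw": the opening, from 0 (shut) to 1 (fully open); "travel": the shift along the tool's x, y, z in m, a list of three; "twist": the turn about the tool's z in rad. In form: [{"jaw": jaw, "travel": [tx, ty, tz], "twist": twist}, ...]. A call has 1 to 8 rows; each row is the pose to reach, as a shift and turn from the pose commanded when the call began, along the tool's axes at that moment; what a row does not reach only later rows make up. A row lasts 1/12 s, in which the tool goes at most 41.7 mm and 7.16 degrees, less where a joint would pass 70% of its speed; a pose out of reach is approached as far as the arm can. A call with a gripper value outside its range is refused whole. The fingers move at their own pace and stop on an object; the grip force is fixed at half the most. Time passes only in rows, so rows that repeat a pose let the fingers close. It gives the time, the measured TCP pose, the force, the opening and the grip force at its end, in the units of the state.
- state(): the state, without advancing time (a new reading comes with each control period).
- read_camera(name): name is "scene" or "top" or "wrist"; returns a dict with "frame" (480x640x3 uint8, red, green, blue), "fx", "fy", "cx", "cy" (pixels), "k1" (the pictures are not rectified: a ray, as slopes to the right and down, at radius r is drawn at 1 + k1 r^2 times it, then the intrinsics apply), "R" (3x3) and "t" (3): a world point X has camera coordinates R X + t. Camera axes: x right, y down, z forward; pixel columns grow to the right and rows downward; lengths in mm; the calibration is good to about 2 mm. A picture is of the moment at which its call begins. There is no depth.
- job_done(): hands the job in; it is judged then, once.
The state is a dict: "t": time; "joints": joint angles; "qvel": joint speeds; "tau": joint torques, N m; "eef_pos": TCP position; "tcp_rot": TCP orientation; "ft_force": force on the tool from outside, world axes, zero at the start; "moment": the same for the moment, N m; "opening": opening from 0.0 (shut) to 1.0 (fully open); "grip_force": force on a finger pad.
Only numpy, scipy, OpenCV 4.12 (cv2) and the standard library are available. Lean on these libraries where they do the work, as an engineer would, in place of code of your own. Each camera call takes 0.05 s, during which the arm holds its last target. There are 200 camera calls.

## Working session

There is one attempt and no reset: what is moved stays moved. The work goes in short steps, Python scripts to look and compute and a tool call to move; the robot and the scene stay as the last step left them, time stands still between calls to the robot, and variables do not carry over. Pictures are saved under pics/ and viewed, at most 10 in all, crops included, and the job is handed in when it is done.

Besides the shell and the picture viewer there is one more tool, called by a JSON object that holds its "op" and its "data". drive_tool: Moves the arm, as the interface text tells. Its arguments: {"type":"object","properties":{"targets":{"type":"array"}},"required":["targets"]}

```bash
ls; mkdir -p pics; cat > h.py <<'E'
import numpy as np, cv2
from cell import state, read_camera, job_done, grip_depth
def ray(c,u,v):
    d=np.array([(u-c["cx"])/c["fx"],(v-c["cy"])/c["fy"]]);s=d.copy()
    for _ in range(20): s=d/(1+c["k1"]*(s@s))
    R=np.array(c["R"]);o=-R.T@np.array(c["t"]);return o,R.T@np.array([*s,1])
def onz(c,u,v,z):
    o,d=ray(c,u,v);return o+d*(z-o[2])/d[2]
def proj(c,X):
    p=np.array(c["R"])@np.array(X,float)+np.array(c["t"]);s=p[:2]/p[2];s=s*(1+c["k1"]*(s@s))
    return np.array([s[0]*c["fx"]+c["cx"],s[1]*c["fy"]+c["cy"]])
def tri(c1,p1,c2,p2):
    o1,d1=ray(c1,*p1);o2,d2=ray(c2,*p2)
    k=np.linalg.lstsq(np.c_[d1,-d2],o2-o1,rcond=None)[0]
    a,b=o1+k[0]*d1,o2+k[1]*d2;return (a+b)/2,np.linalg.norm(a-b)
def save(c,n): cv2.imwrite("pics/"+n,c["frame"][:,:,::-1])
E
python3 - <<'E'
from h import *
import pickle
print(state(),grip_depth)
for n in("scene","top"):
    c=read_camera(n);save(c,n+"0.png");pickle.dump(c,open(n+"0.pkl","wb"));print(n,c["fx"],c["k1"],-np.array(c["R"]).T@c["t"])
E
```

```text
pics
{'t': 0.0, 'joints': array([-1.36058389e+00,  4.91512535e-01,  1.55945967e+00, -1.77992633e-05,
        1.09168432e+00, -1.05568110e-01]), 'qvel': array([ 0.00184188, -0.00144646, -0.00155113, -0.00015136,  0.00084566,
       -0.00039873]), 'tau': array([ 9.54511706e-04, -6.12640285e+01, -2.58178854e+01,  6.92378869e-02,
        4.82811104e-02, -1.16517635e-04]), 'eef_pos': array([ 194.08385978, -593.84242847,  214.08744217]), 'tcp_rot': array([-3.14053305e+00, -9.64034140e-05,  3.15788704e-01]), 'ft_force': array([ 0.0288748 , -1.05096353,  0.7908232 ]), 'moment': array([0.00963506, 0.01196552, 0.00835505]), 'grip_force': 0.0, 'opening': 0.9985178104654795} 18.8
scene 500.8494095215448 -0.07930608177524698 [ -9.8058053  887.88937946 596.96242989]
top 511.14330411389636 0.018860002892430144 [ 395.06869777  -28.69334491 1183.64293276]
```

View pics/top0.png

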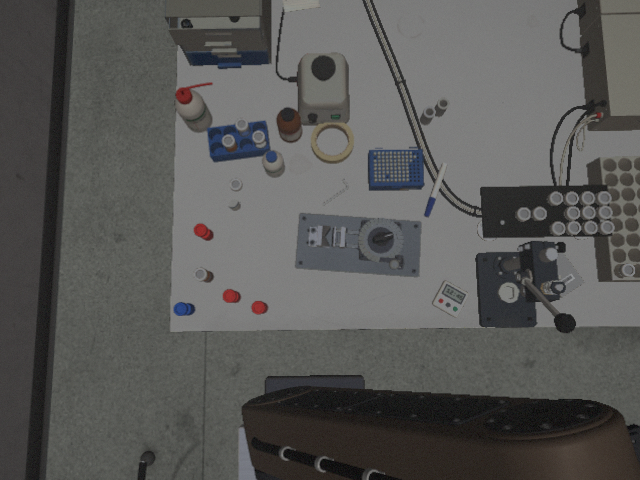

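View pics/scene0.png

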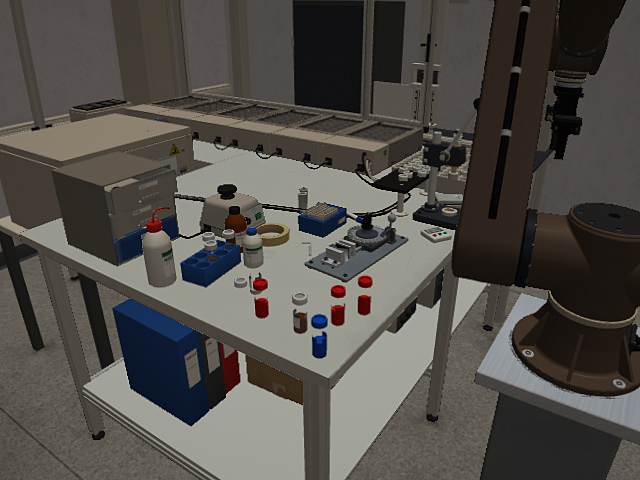

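Top view: the clamp has its jaws at (325,237), knob at (381,238) and pawl ball at (396,263). The white-topped vial candidates are (204,275), (235,184) and (235,205). I'll enlarge them.

```bash
python3 - <<'E'
import pickle
from h import *
t=pickle.load(open("top0.pkl","rb"));s=pickle.load(open("scene0.pkl","rb"))
a=cv2.resize(t["frame"][165:300,180:300],(400,450),interpolation=cv2.INTER_CUBIC)
b=cv2.resize(s["frame"][255:345,225:305],(400,450),interpolation=cv2.INTER_CUBIC)
cv2.imwrite("pics/crop1.png",np.hstack([a,b])[:,:,::-1])
d=cv2.resize(t["frame"][200:285,285:430],(800,469),interpolation=cv2.INTER_CUBIC)
cv2.imwrite("pics/crop2.png",d[:,:,::-1])
for p in [(204,275),(235,184),(235,205)]: q=onz(t,*p,81);print(p,q.round(),proj(s,q).round(),proj(s,[q[0],q[1],0]).round())
E
```

```text
(204, 275) [480. 222.  81.] [304. 294.] [305. 328.]
(235, 184) [681. 157.  81.] [248. 254.] [251. 285.]
(235, 205) [634. 156.  81.] [265. 259.] [267. 291.]
```

View pics/crop1.png

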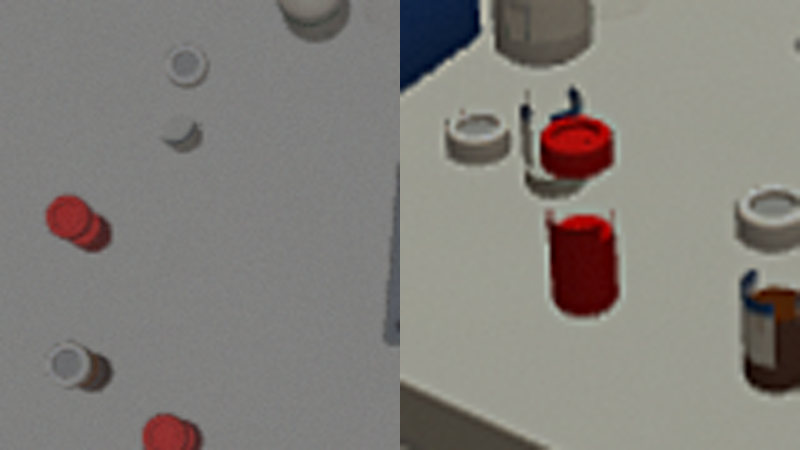

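View pics/crop2.png

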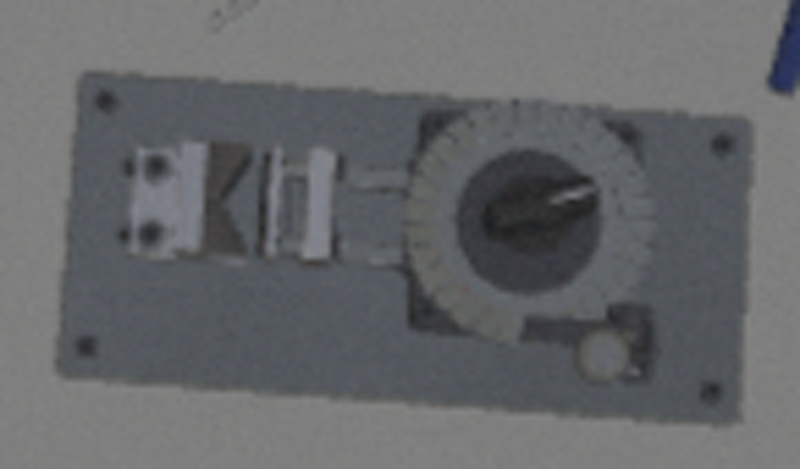

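The right vial is (204,275) in top and (300,312) in scene. It stands alone, has a white ring cap over amber labelled glass, and its height fits. (235,205) is an uncapped glass and (235,184) a loose cap. The red and blue ones are look-alikes. Next I measure the clamp from the plate corners, wheel and ball.

```bash
python3 - <<'E'
import pickle
from h import *
from scipy.optimize import least_squares
t=pickle.load(open("top0.pkl","rb"));s=pickle.load(open("scene0.pkl","rb"))
k=800/145
f=lambda x,y:(285+(x+.5)/k-.5,200+(y+.5)/k-.5)
C=[onz(t,*f(*p),12) for p in[(80,72),(750,118),(742,425),(57,377)]]
L=np.array([(55,190),(55,-95),(-75,-95),(-75,190)])
r=lambda q:(np.c_[L[:,0]*np.cos(q[2])-L[:,1]*np.sin(q[2]),L[:,0]*np.sin(q[2])+L[:,1]*np.cos(q[2])]+q[:2]-np.array(C)[:,:2]).ravel()
q=least_squares(r,[550,0,0]).x
print(q,r(q).round(1))
print("wheel",onz(t,*f(530,222),43).round(1))
W=lambda x,y,z:np.array([q[0]+x*np.cos(q[2])-y*np.sin(q[2]),q[1]+x*np.sin(q[2])+y*np.cos(q[2]),z])
print("ball",onz(t,*f(603,353),89).round(1),W(-58,-25,89))
print("bar ends",[onz(t,*f(*p),91).round(1) for p in[(490,215),(597,187)]])
print("pad/V",[ (onz(t,*f(*p),47)).round(1) for p in [(262,205),(205,200)]])
fr=t["frame"].astype(int)
# vial cap: white blob near (204,275)
sub=fr[262:288,190:222];m=(sub.min(2)>110);print(np.argwhere(m).mean(0)[::-1]+[190,262],m.sum())
print("vial",[onz(t,*p,81).round(1) for p in[(200.5,274),(201,274)]])
E
```

```text
[ 5.57278603e+02 -1.66383741e+02 -8.35212125e-02] [ 0.   0.6  0.4 -1.6 -0.1  0.3 -0.3  0.7]
wheel [ 556.5 -166.5   43. ]
ball [ 498.2 -187.6   89. ] [ 497.39517995 -186.45799429   89.        ]
bar ends [array([ 552.8, -145.2,   91. ]), array([ 563.2, -187.3,   91. ])]
pad/V [array([564.6, -57.3,  47. ]), array([567. , -34.1,  47. ])]
[205.60482655 274.28657617] 663
vial [array([482.5, 229.3,  81. ]), array([482.5, 228.2,  81. ])]
```

Everything agrees: clamp at (557,-166), yaw -0.084, bar at about 1.81 (so the wheel is near 1.25), ball within 1.5 mm of where it should be. Now I move, keeping low in x to avoid the press on the right.

{"op": "drive_tool", "data": {"targets": [{"jaw": 0.63,"travel": [0.123,-0.164,-0.03],"twist": 0.4},{"jaw": 0.63,"travel": [0.123,-0.164,-0.03],"twist": 0.4},{"jaw": 0.63,"travel": [0.123,-0.164,-0.03],"twist": 0.4},{"jaw": 0.63,"travel": [0.123,-0.164,-0.03],"twist": 0.4},{"jaw": 0.63,"travel": [0.123,-0.164,-0.03],"twist": 0.4},{"jaw": 0.63,"travel": [0.293,-0.266,-0.03],"twist": 0.4},{"jaw": 0.63,"travel": [0.293,-0.266,-0.03],"twist": 0.4},{"jaw": 0.63,"travel": [0.293,-0.266,-0.03],"twist": 0.4}]}}

```text
t: 0.77
eef_pos: [342.6, -303.9, 244.9]
tcp_rot: [3.141, -0.0, -0.085]
ft_force: [1.0, -1.2, 0.9]
opening: 0.633
grip_force: 0.0
```

```bash
cat >> h.py <<'E'
Q=[557.3,-166.4,-0.0835]
def W(x,y,z): return np.array([Q[0]+x*np.cos(Q[2])-y*np.sin(Q[2]),Q[1]+x*np.sin(Q[2])+y*np.cos(Q[2]),z])
def go(P,yaw):
    s=state();y=s["tcp_rot"][2];d=np.array(P)-s["eef_pos"];c,n=np.cos(y),np.sin(y)
    tw=(y-yaw+np.pi)%(2*np.pi)-np.pi
    print("travel",(np.array([d[0]*c+d[1]*n,d[0]*n-d[1]*c,-d[2]])/1000).round(4),"twist",round(tw,3),"rows",(np.linalg.norm(d)/41.7).round(1),"t",s["t"],"pos",s["eef_pos"].round(1))
E
python3 - <<'E'
from h import *
go(W(-58,-25,150),Q[2])
E
```

```text
travel [ 0.1443 -0.1301  0.0949] twist -0.001 rows 5.2 t 0.7667 pos [ 342.6 -303.9  244.9]
```

{"op": "drive_tool", "data": {"targets": [{"jaw": 0.63,"travel": [0.144,-0.13,0.06],"twist": 0},{"jaw": 0.63,"travel": [0.144,-0.13,0.06],"twist": 0},{"jaw": 0.63,"travel": [0.144,-0.13,0.06],"twist": 0},{"jaw": 0.63,"travel": [0.144,-0.13,0.06],"twist": 0},{"jaw": 0.63,"travel": [0.144,-0.13,0.06],"twist": 0},{"jaw": 0.63,"travel": [0.144,-0.13,0.06],"twist": 0},{"jaw": 0.63,"travel": [0.144,-0.13,0.06],"twist": 0}]}}

```text
t: 1.35
eef_pos: [496.9, -186.8, 183.6]
tcp_rot: [-3.141, 0.002, -0.081]
ft_force: [0.1, 1.6, -0.0]
opening: 0.631
grip_force: 0.0
```

```bash
python3 - <<'E'
from h import *
import pickle
c=read_camera("wrist");save(c,"wrist1.png");pickle.dump(c,open("wrist1.pkl","wb"))
print(proj(c,W(-58,-25,89)),proj(c,W(0,0,91)))
go(W(-58,-25,83),Q[2])
E
```

```text
[322.88808247 240.0096565 ] [282.19143033 149.13892651]
travel [ 0.001  -0.0013  0.1012] twist 0.001 rows 2.4 t 1.4 pos [ 496.3 -187.7  184.2]
```

View pics/wrist1.png

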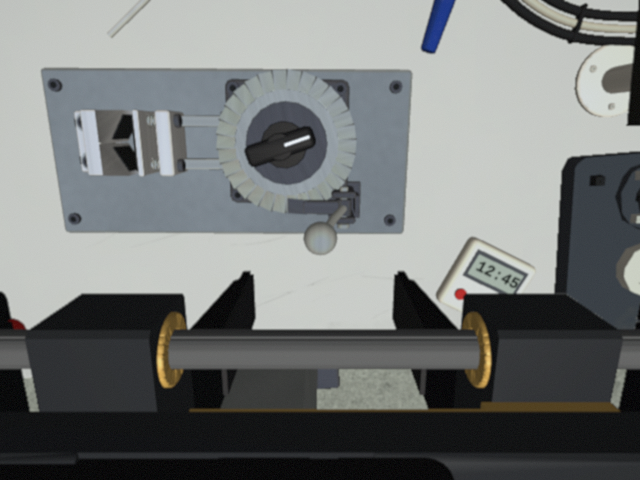

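The wrist view shows the ball at (320,238), predicted (323,240), and the knob where predicted. Descending around the ball and pushing it to -y (tool +y).

{"op": "drive_tool", "data": {"targets": [{"jaw": 0.63,"travel": [0,0,0.042],"twist": 0},{"jaw": 0.63,"travel": [0,0,0.082],"twist": 0},{"jaw": 0.63,"travel": [0,0,0.102],"twist": 0},{"jaw": 0.63,"travel": [0,0,0.102],"twist": 0},{"jaw": 0.63,"travel": [0,0.015,0.102],"twist": 0},{"jaw": 0.63,"travel": [0,0.025,0.102],"twist": 0},{"jaw": 0.63,"travel": [0,0.035,0.102],"twist": 0},{"jaw": 0.63,"travel": [0,0.045,0.102],"twist": 0}]}}

```text
t: 2.07
eef_pos: [492.7, -234.6, 84.0]
tcp_rot: [3.14, -0.002, -0.085]
ft_force: [0.4, -0.6, -0.2]
opening: 0.632
grip_force: 0.0
```

{"op": "drive_tool", "data": {"targets": [{"jaw": 0.63,"travel": [0,0.007,0],"twist": 0},{"jaw": 0.63,"travel": [0,0.007,0],"twist": 0},{"jaw": 0.63,"travel": [0,0.007,0],"twist": 0},{"jaw": 0.63,"travel": [0,0.007,-0.04],"twist": 0},{"jaw": 0.63,"travel": [0,0.007,-0.08],"twist": 0},{"jaw": 0.63,"travel": [0,0.007,-0.08],"twist": 0}]}}

```text
t: 2.57
eef_pos: [494.3, -241.4, 169.0]
tcp_rot: [3.137, -0.008, -0.084]
ft_force: [0.1, -1.1, 0.5]
opening: 0.631
grip_force: 0.0
```

```bash
python3 - <<'E'
from h import *
import pickle
c=read_camera("wrist");pickle.dump(c,open("wrist2.pkl","wb"))
p=proj(c,W(0,0,91));b=proj(c,W(-58,-63,87));print(p,b)
save(c,"wrist2.png")
go(W(0,0,130),1.81)
E
```

```text
[184.80746409 155.26885882] [295.51062502 249.51842483]
travel [ 0.0574 -0.0796  0.0362] twist -1.894 rows 2.5 t 2.6167 pos [ 493.4 -240.9  166.2]
```

View pics/wrist2.png

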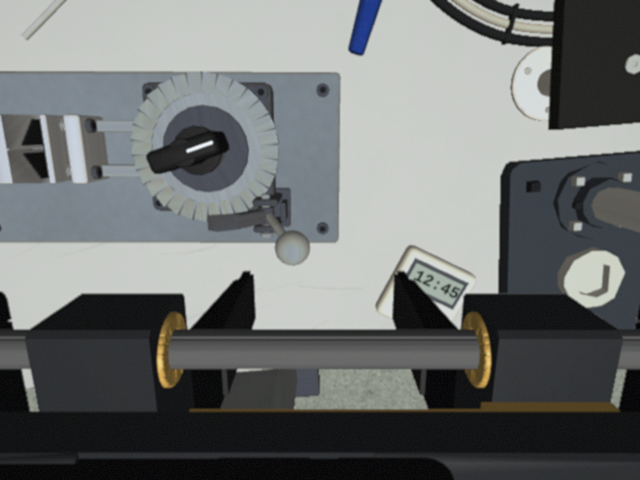

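The ball is now at (292,247), the tipped-off position. The bar runs from about (150,160) to (226,141). Moving above the knob.

```bash
python3 - <<'E'
from h import *
import pickle
for f,a,b in(("wrist2.pkl",(151,160),(226,141)),("wrist1.pkl",(248,155),(314,134))):
    c=pickle.load(open(f,"rb"))
    A,B=onz(c,*a,88),onz(c,*b,88);print((A+B)/2,np.linalg.norm(A-B),np.arctan2(*(A-B)[1::-1]))
E
```

```text
[ 559.74426715 -167.92319495   88.        ] 46.006871917207086 1.725917212351917
[ 560.00163166 -165.53371101   88.        ] 42.9578134361645 1.788709256253243
```

{"op": "drive_tool", "data": {"targets": [{"jaw": 0.42,"travel": [0.02,-0.03,0],"twist": -0.95},{"jaw": 0.42,"travel": [0.0574,-0.0796,0],"twist": -0.95},{"jaw": 0.42,"travel": [0.0574,-0.0796,0],"twist": -0.95},{"jaw": 0.42,"travel": [0.0574,-0.0796,0],"twist": -0.95},{"jaw": 0.42,"travel": [0.0574,-0.0796,0],"twist": -0.95},{"jaw": 0.42,"travel": [0.0574,-0.0796,0],"twist": -0.95},{"jaw": 0.42,"travel": [0.0574,-0.0796,0],"twist": -0.95},{"jaw": 0.42,"travel": [0.0574,-0.0796,0],"twist": -0.95}]}}

```text
t: 3.28
eef_pos: [555.6, -165.3, 161.7]
tcp_rot: [-3.141, 0.001, 0.873]
ft_force: [-1.1, 0.1, -0.2]
opening: 0.421
grip_force: 0.0
```

{"op": "drive_tool", "data": {"targets": [{"jaw": 0.42,"travel": [0,0,0.035],"twist": -0.95},{"jaw": 0.42,"travel": [0,0,0.035],"twist": -0.95},{"jaw": 0.42,"travel": [0,0,0.035],"twist": -0.95},{"jaw": 0.42,"travel": [0,0,0.035],"twist": -0.95},{"jaw": 0.42,"travel": [0,0,0.035],"twist": -0.95},{"jaw": 0.42,"travel": [0,0,0.035],"twist": -0.95},{"jaw": 0.42,"travel": [0,0,0.035],"twist": -0.95},{"jaw": 0.42,"travel": [0,0,0.035],"twist": -0.95}]}}

```text
t: 3.95
eef_pos: [555.5, -165.4, 126.7]
tcp_rot: [-3.141, -0.0, 1.823]
ft_force: [-0.3, -0.7, -0.3]
opening: 0.417
grip_force: 0.0
```

```bash
python3 - <<'E'
from h import *
c=read_camera("wrist");save(c,"wrist3.png")
go(W(0,0,63),1.81)
E
```

```text
travel [-0.0015  0.0014  0.0637] twist 0.016 rows 1.5 t 4.0 pos [ 555.6 -165.4  126.7]
```

{"op": "drive_tool", "data": {"targets": [{"jaw": 0.42,"travel": [-0.0015,0.002,0.03],"twist": 0.03},{"jaw": 0.42,"travel": [-0.0015,0.002,0.063],"twist": 0.03},{"jaw": 0.42,"travel": [-0.0015,0.002,0.063],"twist": 0.03},{"jaw": 0,"travel": [-0.0015,0.002,0.063],"twist": 0.03},{"jaw": 0,"travel": [-0.0015,0.002,0.063],"twist": 0.03},{"jaw": 0,"travel": [-0.0015,0.002,0.063],"twist": 0.03},{"jaw": 0,"travel": [-0.0015,0.002,0.063],"twist": 0.03},{"jaw": 0,"travel": [-0.0015,0.002,0.063],"twist": 0.03}]}}

```text
t: 4.67
eef_pos: [559.1, -166.7, 66.0]
tcp_rot: [3.139, 0.002, 1.786]
ft_force: [0.2, 0.3, 4.2]
opening: 0.144
grip_force: 29.9
```

```bash
python3 - <<'E'
from h import *
s=state();print(s["moment"],s["joints"][5]);go(W(0,0,63),1.81)
E
```

```text
[0.28014044 0.14894993 0.09128554] -0.6178672467173489
travel [ 0.0006 -0.0017  0.003 ] twist -0.024 rows 0.1 t 4.6667 pos [ 559.1 -166.7   66. ]
```

Gripped at 13.7 mm opening, and the bar thickness is 14. Winding the wheel back, counter-clockwise, so twist negative.

{"op": "drive_tool", "data": {"targets": [{"jaw": 0,"travel": [0,0,0],"twist": -0.1},{"jaw": 0,"travel": [0,0,0],"twist": -0.21},{"jaw": 0,"travel": [0,0,0],"twist": -0.33},{"jaw": 0,"travel": [0,0,0],"twist": -0.45},{"jaw": 0,"travel": [0,0,0],"twist": -0.57},{"jaw": 0,"travel": [0,0,0],"twist": -0.69},{"jaw": 0,"travel": [0,0,0],"twist": -0.81},{"jaw": 0,"travel": [0,0,0],"twist": -0.93}]}}

```text
t: 5.33
eef_pos: [560.5, -165.5, 66.0]
tcp_rot: [3.139, 0.005, 2.721]
ft_force: [11.2, 12.3, 1.7]
opening: 0.148
grip_force: 30.0
```

```bash
python3 - <<'E'
from h import *
s=state();print(s["moment"],s["joints"][5]);go(W(0,0,63),3.058)
E
```

```text
[ 2.47923356 -2.06618137 -0.06166234] -1.553741913124252
travel [ 0.0025 -0.0021  0.003 ] twist -0.337 rows 0.1 t 5.3333 pos [ 560.5 -165.5   66. ]
```

A lateral force of 16 N shows the axis sits about 2-3 mm off my grip. I shift over while continuing, then feel for the stop.

{"op": "drive_tool", "data": {"targets": [{"jaw": 0,"travel": [-0.001,0.002,0],"twist": -0.05},{"jaw": 0,"travel": [-0.001,0.003,0],"twist": -0.1},{"jaw": 0,"travel": [-0.001,0.003,0],"twist": -0.15},{"jaw": 0,"travel": [-0.001,0.003,0],"twist": -0.2},{"jaw": 0,"travel": [-0.001,0.003,0],"twist": -0.2}]}}

```text
t: 5.75
eef_pos: [560.9, -164.8, 66.0]
tcp_rot: [-3.141, 0.002, 2.919]
ft_force: [-0.9, -2.9, 5.7]
opening: 0.145
grip_force: 30.0
```

```bash
python3 - <<'E'
from h import *
s=state();print(s["moment"],s["joints"][5]);go(W(0,0,63),3.058)
E
```

```text
[-0.32140654  0.11412744  0.02557431] -1.7459354049333913
travel [ 0.0031 -0.0024  0.003 ] twist -0.139 rows 0.1 t 5.75 pos [ 560.9 -164.8   66. ]
```

{"op": "drive_tool", "data": {"targets": [{"jaw": 0,"travel": [0,0,0],"twist": -0.04},{"jaw": 0,"travel": [0,0,0],"twist": -0.07},{"jaw": 0,"travel": [0,0,0],"twist": -0.1},{"jaw": 0,"travel": [0,0,0],"twist": -0.1}]}}

```text
t: 6.08
eef_pos: [560.9, -164.5, 65.9]
tcp_rot: [-3.141, 0.002, 3.018]
ft_force: [-1.8, -2.2, 6.1]
opening: 0.144
grip_force: 30.0
```

```bash
sed -i 's/^Q=.*/Q=[559.3,-165.0,-0.0835]/' h.py; python3 - <<'E'
from h import *
s=state();print(s["moment"],s["joints"][5]);go(W(0,0,63),3.058)
E
```

```text
[ 0.01237499  0.07714032 -0.00541249] -1.8447188788297888
travel [ 0.0015 -0.0006  0.0029] twist -0.04 rows 0.1 t 6.0833 pos [ 560.9 -164.5   65.9]
```

{"op": "drive_tool", "data": {"targets": [{"jaw": 0,"travel": [0,0,0],"twist": -0.02},{"jaw": 0,"travel": [0,0,0],"twist": -0.04},{"jaw": 0,"travel": [0,0,0],"twist": -0.06},{"jaw": 0,"travel": [0,0,0],"twist": -0.06}]}}

```text
t: 6.42
eef_pos: [560.8, -164.5, 66.0]
tcp_rot: [-3.141, 0.002, 3.075]
ft_force: [-0.9, -0.8, 5.9]
opening: 0.144
grip_force: 30.3
```

```bash
python3 - <<'E'
from h import *
s=state();print(s["moment"],s["joints"][5],s["tau"][5]);go(W(0,0,63),3.058)
E
```

```text
[-0.0588708   0.12287473 -0.65389782] -1.9030856850599065 -1.0476551949977875
travel [ 0.0015 -0.0006  0.003 ] twist 0.017 rows 0.1 t 6.4167 pos [ 560.8 -164.5   66. ]
```

The stop was felt at yaw about 3.06 (0.65 N m), so the jaw is fully open. Releasing, lifting and heading for the vial.

{"op": "drive_tool", "data": {"targets": [{"jaw": 0,"travel": [0,0,0],"twist": 0.03},{"jaw": 0.42,"travel": [0,0,0],"twist": 0.03},{"jaw": 0.42,"travel": [0,0,0],"twist": 0.03},{"jaw": 0.42,"travel": [0,0,0],"twist": 0.03},{"jaw": 0.42,"travel": [0,0,-0.04],"twist": 0.03},{"jaw": 0.42,"travel": [0,0,-0.08],"twist": 0.03},{"jaw": 0.5,"travel": [0,0.035,-0.1],"twist": 0.03},{"jaw": 0.5,"travel": [0,0.07,-0.1],"twist": 0.03}]}}

```text
t: 7.08
eef_pos: [566.7, -95.1, 169.2]
tcp_rot: [-3.14, 0.007, 3.043]
ft_force: [0.6, 1.0, -0.2]
opening: 0.483
grip_force: 0.0
```

```bash
python3 - <<'E'
from h import *
import pickle
c=read_camera("wrist");save(c,"wrist4.png");pickle.dump(c,open("wrist4.pkl","wb"))
go([482.5,190,170],3.058)
E
```

```text
travel [ 0.1092  0.2698 -0.0029] twist -0.011 rows 7.0 t 7.1333 pos [565.6 -88.9 167.1]
```

View pics/wrist4.png

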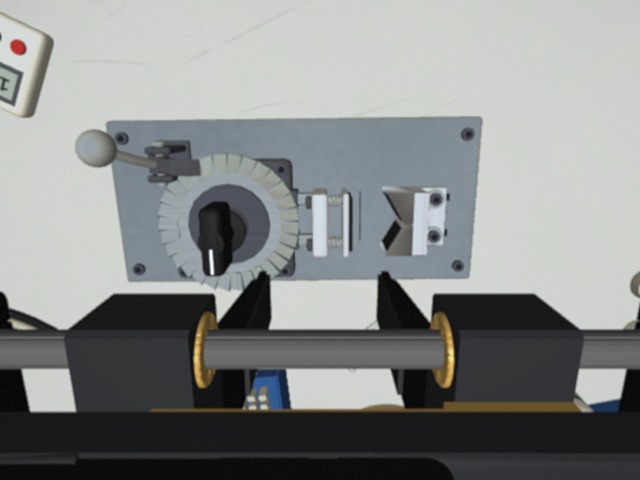

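The jaw is open: pad edge at (350,222), V at (385,220), bar along clamp x, ball over at (96,148). I refine the clamp pose from this view and go to the vial.

```bash
python3 - <<'E'
from h import *
import pickle
from scipy.optimize import least_squares
c=pickle.load(open("wrist4.pkl","rb"))
C=np.array([onz(c,*p,12) for p in[(471,278),(127,282),(107,122),(481,117)]])
L=np.array([(55,190),(55,-95),(-75,-95),(-75,190)])
r=lambda q:(np.c_[L[:,0]*np.cos(q[2])-L[:,1]*np.sin(q[2]),L[:,0]*np.sin(q[2])+L[:,1]*np.cos(q[2])]+q[:2]-C[:,:2]).ravel()
q=least_squares(r,[550,0,0]).x;print(q,r(q).round(1))
p=onz(c,352,222,48)[:2];v=onz(c,383,220,46)[:2];print(p,v,W(0,90,0),W(0,107,0),np.linalg.norm(p-v))
E
```

```text
[ 5.59070596e+02 -1.63798384e+02 -8.50350699e-02] [ 1.1  0.1  1.1 -0.4 -1.3 -2.4 -0.9  2.7]
[563.69968422 -74.74539579] [564.86791172 -52.55465065] [566.8062703 -75.313569    0.       ] [568.22412136 -58.3727987    0.        ] 22.221474418628176
```

{"op": "drive_tool", "data": {"targets": [{"jaw": 0.5,"travel": [0.109,0.27,0],"twist": 0},{"jaw": 0.5,"travel": [0.109,0.27,0],"twist": 0},{"jaw": 0.5,"travel": [0.109,0.27,0],"twist": 0},{"jaw": 0.5,"travel": [0.109,0.27,0],"twist": 0},{"jaw": 0.5,"travel": [0.109,0.27,0],"twist": 0},{"jaw": 0.5,"travel": [0.109,0.27,0],"twist": 0},{"jaw": 0.5,"travel": [0.109,0.27,0],"twist": 0},{"jaw": 0.5,"travel": [0.109,0.27,0],"twist": 0}]}}

```text
t: 7.8
eef_pos: [480.0, 190.2, 164.6]
tcp_rot: [3.141, -0.001, 3.051]
ft_force: [-0.1, -0.7, -0.3]
opening: 0.5
grip_force: 0.0
```

```bash
python3 - <<'E'
from h import *
import pickle
c=read_camera("wrist");save(c,"wrist5.png");pickle.dump(c,open("wrist5.pkl","wb"))
print(proj(c,[482.5,229,81]))
E
```

```text
[385.79169623 242.52202278]
```

View pics/wrist5.png

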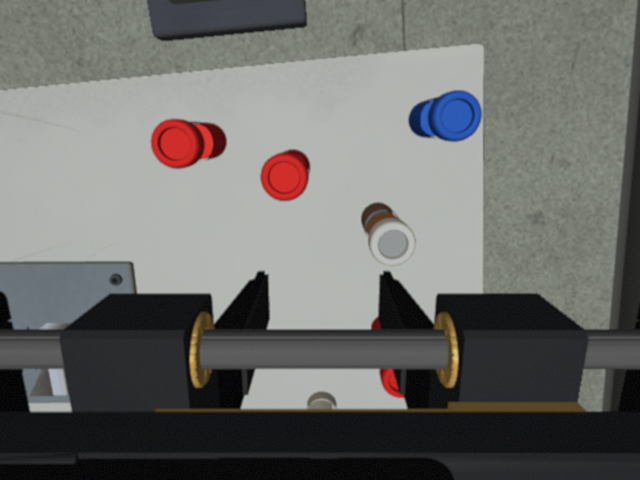

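The vial cap is at (391,241), predicted (386,242), with its amber body below. The red vials at (285,176) and (388,375) are clear of the path.

```bash
python3 - <<'E'
from h import *
import pickle
c=pickle.load(open("wrist5.pkl","rb"));p=onz(c,391.5,241.5,81);print(p,onz(c,372,215,0))
t=pickle.load(open("top0.pkl","rb"));print(tri(c,(391.5,241.5),t,(200.6,274.1)))
go([p[0],p[1],45],3.058)
E
```

```text
[482.16126315 232.58844225  81.        ] [481.39974951 229.52756747   0.        ]
(array([483.49018115, 232.20984507,  73.80688084]), np.float64(3.055146971257982))
travel [0.0029 0.0446 0.1196] twist -0.007 rows 3.1 t 7.85 pos [481.  187.9 164.6]
```

{"op": "drive_tool", "data": {"targets": [{"jaw": 0.5,"travel": [0.003,0.037,0.015],"twist": 0},{"jaw": 0.5,"travel": [0.003,0.0437,0.04],"twist": 0},{"jaw": 0.5,"travel": [0.003,0.0437,0.07],"twist": 0},{"jaw": 0.5,"travel": [0.003,0.0437,0.1],"twist": 0},{"jaw": 0.5,"travel": [0.003,0.0437,0.119],"twist": 0},{"jaw": 0.5,"travel": [0.003,0.0437,0.119],"twist": 0},{"jaw": 0,"travel": [0.003,0.0437,0.119],"twist": 0},{"jaw": 0,"travel": [0.003,0.0437,0.119],"twist": 0}]}}

```text
t: 8.52
eef_pos: [484.3, 228.3, 46.6]
tcp_rot: [3.141, 0.001, 3.045]
ft_force: [-0.1, 0.4, 0.1]
opening: 0.411
grip_force: 0.0
```

{"op": "drive_tool", "data": {"targets": [{"jaw": 0,"travel": [0,0,0],"twist": 0},{"jaw": 0,"travel": [0,0,0],"twist": 0},{"jaw": 0,"travel": [0,0,0],"twist": 0}]}}

```text
t: 8.77
eef_pos: [484.2, 228.8, 46.8]
tcp_rot: [3.141, 0.002, 3.046]
ft_force: [0.3, -0.4, 5.4]
opening: 0.29
grip_force: 29.9
```

The vial is held (27.6 mm opening). Lifting and carrying it to above the stand.

```bash
python3 - <<'E'
from h import *
go([567,-58,150],3.046)
E
```

```text
travel [-0.1099 -0.2776 -0.1032] twist -0.0 rows 7.6 t 8.7667 pos [484.2 228.8  46.8]
```

{"op": "drive_tool", "data": {"targets": [{"jaw": 0,"travel": [0,0,-0.035],"twist": 0},{"jaw": 0,"travel": [0,0,-0.07],"twist": 0},{"jaw": 0,"travel": [-0.02,-0.04,-0.1],"twist": 0},{"jaw": 0,"travel": [-0.108,-0.277,-0.1],"twist": 0},{"jaw": 0,"travel": [-0.108,-0.277,-0.1],"twist": 0},{"jaw": 0,"travel": [-0.108,-0.277,-0.1],"twist": 0},{"jaw": 0,"travel": [-0.108,-0.277,-0.1],"twist": 0},{"jaw": 0,"travel": [-0.108,-0.277,-0.1],"twist": 0}]}}

```text
t: 9.43
eef_pos: [550.5, -6.7, 145.0]
tcp_rot: [-3.141, 0.001, 3.046]
ft_force: [0.8, 0.8, -0.4]
opening: 0.292
grip_force: 29.9
```

{"op": "drive_tool", "data": {"targets": [{"jaw": 0,"travel": [0,-0.038,0],"twist": 0},{"jaw": 0,"travel": [0,-0.05,0],"twist": 0},{"jaw": 0,"travel": [0,-0.05,0],"twist": 0},{"jaw": 0,"travel": [0,-0.05,0],"twist": 0}]}}

```text
t: 9.77
eef_pos: [545.3, -54.6, 144.5]
tcp_rot: [3.141, 0.0, 3.044]
ft_force: [0.2, -0.1, -1.0]
opening: 0.291
grip_force: 29.9
```

```bash
python3 - <<'E'
from h import *
c=read_camera("scene");s=state()
f=cv2.resize(c["frame"][170:310,270:450],(800,600),interpolation=cv2.INTER_CUBIC)
cv2.imwrite("pics/scene2.png",f[:,:,::-1]);print(s["opening"],s["grip_force"])
go([567,-58,62],3.046)
E
```

```text
0.28708152357228267 29.887679330415153
travel [-0.0219 -0.0022  0.0825] twist -0.0 rows 2.0 t 9.8167 pos [545.4 -53.7 144.5]
```

View pics/scene2.png

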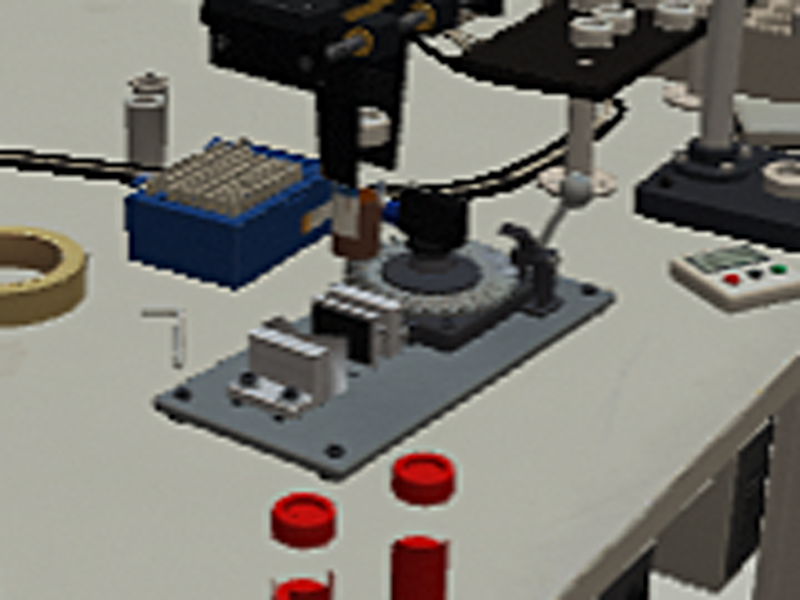

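Vial hangs upright below the fingers at (355,220), above the clamp, and the gap is open. Aligning and lowering.

{"op": "drive_tool", "data": {"targets": [{"jaw": 0,"travel": [-0.022,-0.0025,0],"twist": 0},{"jaw": 0,"travel": [-0.022,-0.0025,0.01],"twist": 0},{"jaw": 0,"travel": [-0.022,-0.0025,0.03],"twist": 0},{"jaw": 0,"travel": [-0.022,-0.0025,0.05],"twist": 0},{"jaw": 0,"travel": [-0.022,-0.0025,0.07],"twist": 0},{"jaw": 0,"travel": [-0.022,-0.0025,0.081],"twist": 0},{"jaw": 0,"travel": [-0.022,-0.0025,0.081],"twist": 0},{"jaw": 0,"travel": [-0.022,-0.0025,0.081],"twist": 0}]}}

```text
t: 10.48
eef_pos: [567.1, -58.2, 63.2]
tcp_rot: [3.142, -0.001, 3.047]
ft_force: [0.3, -1.1, 0.6]
opening: 0.29
grip_force: 29.9
```

{"op": "drive_tool", "data": {"targets": [{"jaw": 0,"travel": [0,0,0.0015],"twist": 0},{"jaw": 0,"travel": [0,0,0.0015],"twist": 0},{"jaw": 0,"travel": [0,0,0.003],"twist": 0},{"jaw": 0,"travel": [0,0,0.003],"twist": 0}]}}

```text
t: 10.82
eef_pos: [567.4, -59.1, 60.7]
tcp_rot: [-3.141, 0.001, 3.046]
ft_force: [-0.3, -0.2, -0.4]
opening: 0.293
grip_force: 29.9
```

{"op": "drive_tool", "data": {"targets": [{"jaw": 0,"travel": [0,0.001,0.001],"twist": 0},{"jaw": 0,"travel": [0,0.001,0.001],"twist": 0},{"jaw": 0,"travel": [0,0.001,0.002],"twist": 0},{"jaw": 0,"travel": [0,0.001,0.002],"twist": 0}]}}

```text
t: 11.15
eef_pos: [567.7, -58.0, 58.8]
tcp_rot: [-3.142, 0.001, 3.046]
ft_force: [-0.6, 0.7, 6.0]
opening: 0.296
grip_force: 29.9
```

Contact felt at the right height (6 N at TCP 58.8). Releasing and lifting.

{"op": "drive_tool", "data": {"targets": [{"jaw": 0.38,"travel": [0,0,0],"twist": 0},{"jaw": 0.38,"travel": [0,0,0],"twist": 0},{"jaw": 0.5,"travel": [0,0,0],"twist": 0},{"jaw": 0.5,"travel": [0,0,-0.01],"twist": 0},{"jaw": 0.5,"travel": [0,0,-0.04],"twist": 0},{"jaw": 0.5,"travel": [0,0,-0.08],"twist": 0},{"jaw": 0.63,"travel": [0,0,-0.1],"twist": 0},{"jaw": 0.63,"travel": [0,0,-0.1],"twist": 0}]}}

```text
t: 11.82
eef_pos: [569.0, -58.4, 163.3]
tcp_rot: [-3.141, 0.007, 3.046]
ft_force: [-0.3, -0.1, 0.8]
opening: 0.588
grip_force: 0.0
```

```bash
sed -i 's/^Q=.*/Q=[559.5,-164.7,-0.0835]/' h.py; python3 - <<'E'
from h import *
c=read_camera("scene");save(c,"scene3.png")
# cap check: bright blob near where the cap should be
for X in(W(0,107,93),W(0,107,12)):print(proj(c,X).round())
u,v=proj(c,W(0,107,86)).round().astype(int)
print(c["frame"][v-14:v+30:2,u-12:u+13:2].mean(2).astype(int))
go(W(-58,-77,160),3.058);go(W(-58,-77,82),3.058)
E
```

```text
[342. 228.]
[342. 257.]
[[ 70  65  51  49  30  32  28  60  19   3  33 139 185]
 [ 38  30  38  31  29  34 103 100 103 193 115   7  77]
 [ 30  32  31  31  47  85 102  83  92 171 172 182 135]
 [ 35  34  30  29  53 109  47  21  93 170 169 168 171]
 [ 33  32  32  31  37  22  22 103 176 168 169 168 170]
 [ 32  34  33  24 107 216 167 175 169 170 171 186 118]
 [ 33  32  26  80 186 114 136 129 113 190  79  92 112]
 [ 31  22 103 164  83 155 186 184 152  76  80  91  84]
 [ 20 192 175 151  73  86  94  98 100  82  65 114 135]
 [182 170 169 173 105  75  83  88  94  81  64  99 133]
 [167 168 168 169 170 175 180 128 165  63  76  61  92]
 [168 168 168 169 170 173 165  55 113 183 187 203  93]
 [168 168 168 175 112 112  64 193  87  74  48 117 185]
 [169 173 172 156  93  40   0   9  59  73 202  93  72]
 [164  52 142 164  21  26  46  47  65   3  17  61  58]
 [ 70  61  68  85  87  61  70  43  64   9   7   6  91]
 [181 183 156  86  59  65  68  55  50  20   7   9  84]
 [ 58  76 180 178 185 148  79  77  82  29   7  11  90]
 [ 78  77  71  57 113 192 109  98 101  34   5   8  85]
 [ 74  73  77  78  75  75  87 103 117 111  40   3  87]
 [ 74  76  75  75  75  78  87 101 139  99 110 112  92]
 [ 92  73  75  77  74  77  89 100 148 112 108 106 104]]
travel [ 0.0554 -0.1845  0.0009] twist -0.012 rows 4.6 t 11.8667 pos [568.1 -58.2 160.9]
travel [ 0.0554 -0.1845  0.0789] twist -0.012 rows 5.0 t 11.8667 pos [568.1 -58.2 160.9]
```

The cap ring shows at (342,229), where a standing vial's cap should be. Now tipping the pawl back.

{"op": "drive_tool", "data": {"targets": [{"jaw": 0.63,"travel": [0.055,-0.1725,0],"twist": -0.012},{"jaw": 0.63,"travel": [0.055,-0.1725,0],"twist": -0.012},{"jaw": 0.63,"travel": [0.055,-0.1725,0],"twist": -0.012},{"jaw": 0.63,"travel": [0.055,-0.1725,0],"twist": -0.012},{"jaw": 0.63,"travel": [0.055,-0.1725,0],"twist": -0.012},{"jaw": 0.63,"travel": [0.055,-0.1725,0],"twist": -0.012},{"jaw": 0.63,"travel": [0.055,-0.1725,0.03],"twist": -0.012},{"jaw": 0.63,"travel": [0.055,-0.1725,0.03],"twist": -0.012}]}}

```text
t: 12.53
eef_pos: [494.4, -223.1, 124.5]
tcp_rot: [3.139, -0.005, 3.057]
ft_force: [-0.8, -0.1, -0.9]
opening: 0.629
grip_force: 0.0
```

```bash
python3 - <<'E'
from h import *
c=read_camera("wrist");b=proj(c,W(-58,-63,87)).round().astype(int);print(b)
g=cv2.medianBlur(cv2.cvtColor(c["frame"],cv2.COLOR_RGB2GRAY),5)
print(cv2.HoughCircles(g[:300],cv2.HOUGH_GRADIENT,1,40,param1=80,param2=18,minRadius=12,maxRadius=32))
go(W(-58,-65,82),3.058)
E
```

```text
[325 272]
[[[325.5 269.5  18.8]
  [144.5 158.5  18. ]
  [175.5 184.5  13.1]
  [441.5 269.5  15.5]]]
travel [-0.0014 -0.0015  0.0442] twist 0.0 rows 1.1 t 12.5833 pos [ 495.  -223.1  126.2]
```

{"op": "drive_tool", "data": {"targets": [{"jaw": 0.63,"travel": [-0.001,-0.001,0.022],"twist": 0},{"jaw": 0.63,"travel": [-0.001,-0.001,0.044],"twist": 0},{"jaw": 0.63,"travel": [-0.001,-0.001,0.044],"twist": 0},{"jaw": 0.63,"travel": [-0.001,0.015,0.044],"twist": 0},{"jaw": 0.63,"travel": [-0.001,0.026,0.044],"twist": 0},{"jaw": 0.63,"travel": [-0.001,0.036,0.044],"twist": 0},{"jaw": 0.63,"travel": [-0.001,0.045,0.044],"twist": 0},{"jaw": 0.63,"travel": [-0.001,0.052,0.044],"twist": 0}]}}

```text
t: 13.25
eef_pos: [501.7, -171.5, 85.0]
tcp_rot: [-3.141, 0.001, 3.059]
ft_force: [-0.2, -0.6, 0.2]
opening: 0.631
grip_force: 0.0
```

{"op": "drive_tool", "data": {"targets": [{"jaw": 0.63,"travel": [0,0,0],"twist": 0},{"jaw": 0.63,"travel": [0,0,0],"twist": 0},{"jaw": 0.63,"travel": [0,-0.003,0],"twist": 0},{"jaw": 0.63,"travel": [0,-0.003,-0.035],"twist": 0},{"jaw": 0.63,"travel": [0,-0.003,-0.07],"twist": 0},{"jaw": 0.5,"travel": [-0.02,-0.015,-0.07],"twist": 0},{"jaw": 0.42,"travel": [-0.02,-0.015,-0.07],"twist": 0}]}}

```text
t: 13.83
eef_pos: [522.8, -192.0, 156.4]
tcp_rot: [-3.139, 0.006, 3.057]
ft_force: [-0.6, -0.1, -0.4]
opening: 0.542
grip_force: 0.0
```

```bash
python3 - <<'E'
from h import *
c=read_camera("wrist");save(c,"wrist6.png");print(proj(c,W(-58,-63,87)).round(),proj(c,W(-58,-25,89)).round())
g=cv2.medianBlur(cv2.cvtColor(c["frame"],cv2.COLOR_RGB2GRAY),5)
print(cv2.HoughCircles(g[:300],cv2.HOUGH_GRADIENT,1,40,param1=80,param2=18,minRadius=12,maxRadius=32))
go([560.8,-164.6,130],3.06)
E
```

```text
[267. 210.] [333. 211.]
[[[463.5 264.5  30.2]
  [515.5 266.5  23.4]
  [329.5 209.5  21.2]
  [103.5 108.5  20.1]
  [139.5 138.5  14.4]]]
travel [-0.0374  0.0295  0.0249] twist -0.003 rows 1.3 t 13.8833 pos [ 521.  -190.8  154.9]
```

Ball at (330,210), the pawl-down position. Regripping the knob.

{"op": "drive_tool", "data": {"targets": [{"jaw": 0.42,"travel": [-0.037,0.0295,0],"twist": 0},{"jaw": 0.42,"travel": [-0.0375,0.0295,0],"twist": 0},{"jaw": 0.42,"travel": [-0.0375,0.0295,0.02],"twist": 0},{"jaw": 0.42,"travel": [-0.0375,0.0295,0.05],"twist": 0},{"jaw": 0.42,"travel": [-0.0375,0.0295,0.075],"twist": 0},{"jaw": 0.42,"travel": [-0.0375,0.0295,0.089],"twist": 0},{"jaw": 0.42,"travel": [-0.0375,0.0295,0.089],"twist": 0},{"jaw": 0.42,"travel": [-0.0375,0.0295,0.089],"twist": 0}]}}

```text
t: 14.55
eef_pos: [559.2, -163.0, 64.4]
tcp_rot: [3.141, -0.002, 3.058]
ft_force: [0.6, -0.1, 0.5]
opening: 0.421
grip_force: 0.0
```

```bash
python3 - <<'E'
from h import *
s=state();print(s["ft_force"],s["moment"],s["opening"]);go([560.8,-164.6,66],3.06)
E
```

```text
[ 0.64931785 -0.09893629  0.45787016] [ 0.10272293 -0.10768348  0.08347991] 0.4213963118363112
travel [-0.0018 -0.0014 -0.0016] twist -0.002 rows 0.1 t 14.55 pos [ 559.2 -163.    64.4]
```

{"op": "drive_tool", "data": {"targets": [{"jaw": 0.42,"travel": [-0.0015,-0.0015,-0.0015],"twist": 0},{"jaw": 0.42,"travel": [-0.0015,-0.0015,-0.0015],"twist": 0},{"jaw": 0,"travel": [-0.0015,-0.0015,-0.0015],"twist": 0},{"jaw": 0,"travel": [-0.0015,-0.0015,-0.0015],"twist": 0},{"jaw": 0,"travel": [-0.0015,-0.0015,-0.0015],"twist": 0},{"jaw": 0,"travel": [-0.0015,-0.0015,-0.0015],"twist": 0},{"jaw": 0,"travel": [-0.0015,-0.0015,-0.0015],"twist": 0},{"jaw": 0,"travel": [-0.0015,-0.0015,-0.0015],"twist": 0}]}}

```text
t: 15.22
eef_pos: [561.3, -164.6, 66.9]
tcp_rot: [3.142, 0.0, 3.058]
ft_force: [-0.8, 2.1, 2.6]
opening: 0.146
grip_force: 30.0
```

{"op": "drive_tool", "data": {"targets": [{"jaw": 0,"travel": [0,0,0],"twist": 0.07},{"jaw": 0,"travel": [0,0,0],"twist": 0.14},{"jaw": 0,"travel": [0,0,0],"twist": 0.21},{"jaw": 0,"travel": [0,0,0],"twist": 0.21},{"jaw": 0,"travel": [0,0,0],"twist": 0.21}]}}

```text
t: 15.63
eef_pos: [561.2, -165.0, 66.9]
tcp_rot: [-3.141, 0.0, 2.85]
ft_force: [-1.2, -3.1, 3.8]
opening: 0.147
grip_force: 30.0
```

```bash
python3 - <<'E'
from h import *
s=state();print(s["ft_force"],s["moment"],s["tau"][5],s["tcp_rot"][2],s["eef_pos"])
E
```

```text
[-1.21583446 -3.07024024  3.755037  ] [-0.40499261  0.21493436  0.00920052] 0.4044456034898758 2.8499974268961585 [ 561.23992284 -165.02975715   66.91749163]
```

```bash
cat >> h.py <<'E'
def mz(n=6):
    m=[]
    for _ in range(n): read_camera("top");s=state();m.append([*s["ft_force"],s["moment"][2],s["tau"][5]])
    m=np.array(m);print("F,Mz,tau6",m.mean(0).round(3),"sd",m.std(0).round(3)[3:],"theta",round(3.06-s["tcp_rot"][2],3),"pos",s["eef_pos"].round(1),"t",s["t"],"grip",s["opening"])
E
python3 -c "
from h import *
mz()"
```

```text
F,Mz,tau6 [-2.796e+00 -4.091e+00  4.853e+00  1.000e-03  2.800e-02] sd [0.021 0.042] theta 0.211 pos [ 561.3 -165.    66.9] t 15.9333 grip 0.1475483543056702
```

{"op": "drive_tool", "data": {"targets": [{"jaw": 0,"travel": [0,0,0],"twist": 0.07},{"jaw": 0,"travel": [0,0,0],"twist": 0.14},{"jaw": 0,"travel": [0,0,0],"twist": 0.21},{"jaw": 0,"travel": [0,0,0],"twist": 0.21},{"jaw": 0,"travel": [0,0,0],"twist": 0.21}]}}

```text
t: 16.35
eef_pos: [561.1, -165.5, 66.9]
tcp_rot: [-3.141, 0.0, 2.639]
ft_force: [-4.8, -8.0, 5.0]
opening: 0.147
grip_force: 30.0
```

```bash
python3 -c "
from h import *
mz()"
```

```text
F,Mz,tau6 [-4.843 -8.037  5.032  0.028  0.024] sd [0.048 0.023] theta 0.421 pos [ 561.1 -165.5   66.9] t 16.65 grip 0.14635019811485525
```

{"op": "drive_tool", "data": {"targets": [{"jaw": 0,"travel": [0,0,0],"twist": 0.07},{"jaw": 0,"travel": [0,0,0],"twist": 0.14},{"jaw": 0,"travel": [0,0,0],"twist": 0.21},{"jaw": 0,"travel": [0,0,0],"twist": 0.21},{"jaw": 0,"travel": [0,0,0],"twist": 0.21}]}}

```text
t: 17.07
eef_pos: [560.8, -165.9, 66.9]
tcp_rot: [-3.14, 0.0, 2.429]
ft_force: [-7.4, -11.4, 4.8]
opening: 0.145
grip_force: 30.0
```

```bash
python3 -c "
from h import *
mz()"
```

```text
F,Mz,tau6 [ -6.647 -10.835   6.158   0.141   0.136] sd [0.032 0.023] theta 0.631 pos [ 560.8 -165.9   66.9] t 17.3667 grip 0.14544500184412298
```

A pad load appears at θ=0.63. I relieve the side force, then measure the load more precisely, including its slope.

{"op": "drive_tool", "data": {"targets": [{"jaw": 0,"travel": [-0.0004,-0.0012,0],"twist": 0},{"jaw": 0,"travel": [-0.0004,-0.0024,0],"twist": 0},{"jaw": 0,"travel": [-0.0004,-0.0024,0],"twist": 0}]}}

```text
t: 17.62
eef_pos: [560.6, -166.2, 66.9]
tcp_rot: [3.14, 0.001, 2.428]
ft_force: [2.1, 4.5, 4.8]
opening: 0.148
grip_force: 30.0
```

```bash
python3 -c "
from h import *
mz(12)"
```

```text
F,Mz,tau6 [2.928 5.008 4.745 0.097 0.093] sd [0.036 0.009] theta 0.631 pos [ 560.6 -166.2   66.9] t 18.2167 grip 0.143498041533335
```

{"op": "drive_tool", "data": {"targets": [{"jaw": 0,"travel": [0,0,0],"twist": 0.05},{"jaw": 0,"travel": [0,0,0],"twist": 0.1},{"jaw": 0,"travel": [0,0,0],"twist": 0.1}]}}

```text
t: 18.47
eef_pos: [560.4, -166.4, 66.9]
tcp_rot: [3.141, 0.0, 2.326]
ft_force: [1.7, 3.6, 5.1]
opening: 0.145
grip_force: 30.0
```

```bash
python3 -c "
from h import *
mz(12)"
```

```text
F,Mz,tau6 [2.048 3.542 4.827 0.155 0.205] sd [0.026 0.112] theta 0.731 pos [ 560.4 -166.4   66.9] t 19.0667 grip 0.14722674114905082
```

Load at the 0.598 click would be only about 3 N, so one more click (0.807) should give about 13 N.

{"op": "drive_tool", "data": {"targets": [{"jaw": 0,"travel": [0,0,0],"twist": 0.05},{"jaw": 0,"travel": [0,0,0],"twist": 0.09},{"jaw": 0,"travel": [0,0,0],"twist": 0.115},{"jaw": 0,"travel": [0,0,0],"twist": 0.115}]}}

```text
t: 19.4
eef_pos: [560.2, -166.6, 66.9]
tcp_rot: [3.141, 0.0, 2.212]
ft_force: [1.1, 2.1, 5.9]
opening: 0.145
grip_force: 30.0
```

```bash
python3 -c "
from h import *
mz(12)"
```

```text
F,Mz,tau6 [0.655 2.162 5.333 0.27  0.286] sd [0.033 0.061] theta 0.846 pos [ 560.2 -166.6   66.9] t 20.0 grip 0.1458536329858488
```

About 16 N now, roughly 14 N at the click. A small extra turn makes sure the tooth has dropped in, then I ease back to the click and release.

{"op": "drive_tool", "data": {"targets": [{"jaw": 0,"travel": [0,0,0],"twist": 0.02},{"jaw": 0,"travel": [0,0,0],"twist": 0.02},{"jaw": 0,"travel": [0,0,0],"twist": 0},{"jaw": 0,"travel": [0,0,0],"twist": -0.02},{"jaw": 0,"travel": [0,0,0],"twist": -0.03},{"jaw": 0,"travel": [0,0,0],"twist": -0.03}]}}

```text
t: 20.5
eef_pos: [560.3, -166.5, 66.9]
tcp_rot: [3.141, 0.0, 2.245]
ft_force: [0.2, 2.5, 5.1]
opening: 0.146
grip_force: 30.0
```

```bash
python3 -c "
from h import *
mz(6)"
```

```text
F,Mz,tau6 [1.576 2.183 5.36  0.26  0.246] sd [0.019 0.032] theta 0.816 pos [ 560.3 -166.5   66.9] t 20.8 grip 0.14665905008058477
```

{"op": "drive_tool", "data": {"targets": [{"jaw": 0.42,"travel": [0,0,0],"twist": -0.03},{"jaw": 0.42,"travel": [0,0,0],"twist": -0.03},{"jaw": 0.42,"travel": [0,0,0],"twist": -0.03},{"jaw": 0.42,"travel": [0,0,0],"twist": -0.03},{"jaw": 0.42,"travel": [0,0,-0.04],"twist": -0.03},{"jaw": 0.42,"travel": [0,0,-0.08],"twist": -0.03},{"jaw": 0.42,"travel": [0,0,-0.11],"twist": -0.03},{"jaw": 0.42,"travel": [0,0,-0.14],"twist": -0.03}]}}

```text
t: 21.47
eef_pos: [559.9, -166.8, 208.5]
tcp_rot: [3.141, 0.0, 2.272]
ft_force: [0.4, -0.3, 0.4]
opening: 0.419
grip_force: 0.0
```

```bash
python3 - <<'E'
from h import *
c=read_camera("wrist");s=read_camera("scene");t=read_camera("top")
a=cv2.resize(c["frame"][:320],(400,200))
b=cv2.resize(s["frame"][190:290,290:440],(400,267),interpolation=cv2.INTER_CUBIC)
d=cv2.resize(t["frame"][190:290,280:430],(400,267),interpolation=cv2.INTER_CUBIC)
cv2.imwrite("pics/final.png",np.vstack([np.hstack([b,d]),np.hstack([cv2.resize(c["frame"],(400,300)),np.zeros((300,400,3),np.uint8)])])[:,:,::-1])
print(state()["t"],state()["opening"],proj(c,W(0,107,93)).round(),proj(c,W(-58,-25,89)).round())
E
```

```text
21.6167 0.4201030273648364 [441. 117.] [240. 195.]
```

View pics/final.png

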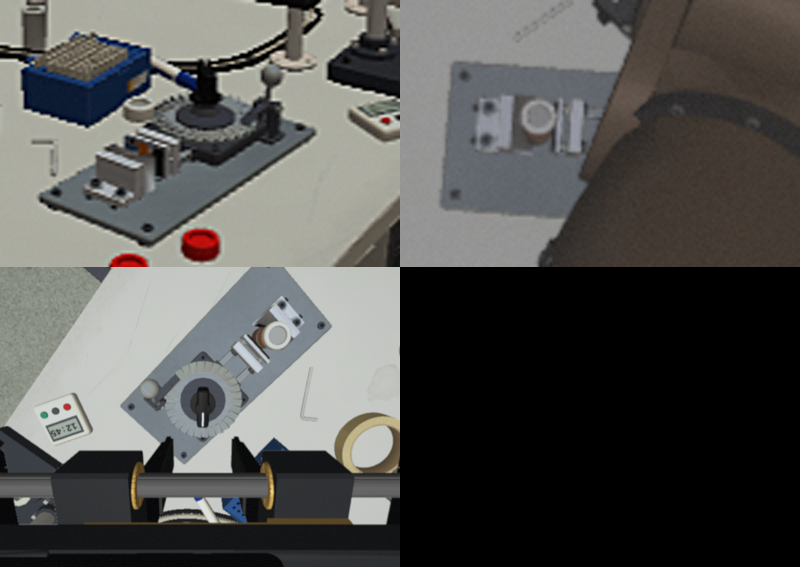

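Final view: the vial stands upright between pad and V (wrist crop (272,335)). The pawl ball is at the down position, and the bar is nearly aligned with the tool at yaw 2.27 (θ about 0.79). One numeric check of the bar angle before handing in.

```bash
python3 - <<'E'
from h import *
c=read_camera("wrist");f=c["frame"]
u,v=proj(c,[560.4,-165.6,91]).round().astype(int)
g=f.max(2).copy();m=(g<45).astype(np.uint8);k=np.zeros_like(m);cv2.circle(k,(int(u),int(v)),42,1,-1);m&=k
n,l,st,_=cv2.connectedComponentsWithStats(m);i=1+st[1:,4].argmax()
p=np.argwhere(l==i)[:,::-1].astype(np.float32);vx,vy,x,y=cv2.fitLine(p,cv2.DIST_L2,0,.01,.01).ravel()
A,B=onz(c,x-20*vx,y-20*vy,88),onz(c,x+20*vx,y+20*vy,88)
print(st[i],"theta",(3.06-np.arctan2(*(A-B)[1::-1]))%np.pi)
E
```

```text
[311 191  32  64 803] theta 0.7915152660858098
```

```bash
python3 -c "
from h import *
print(job_done())"
```

```text
the job is handed in; nothing more can be done
None
```

The vial stands upright in the clamp, held at an estimated 14 N on the 0.807 rad click with the pawl down; I handed the job in at about 22 s with the arm clear of everything.

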